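# Take the used gas-drying cartridge out of its quick coupling

### The job

The pink (used) gas-drying cartridge sits in a quick coupling on the blue carriage, trapped under the brass outlet head. Lift the black index knob, slide the carriage along to the last hole, at the green mark, and let the knob's pin drop in there; then push the coupling's sprung sleeve down, pull the cartridge out so that the sleeve snaps back up, and stand it, always upright, in the well of the blue block. Leave the carriage pinned there and everything else on the bench where it is.

Things in the scene. Friction and masses are not known exactly. Their poses are not given: they have to be found in the camera images.
- dock: Fixed white cartridge dock on the bench: base 100 (x) by 350 (y) by 12 mm, from y = -185 to +165 mm, with a rail 34 mm high along y. Origin on the bench; x points across the rail (away from the robot at yaw 0), z up. Its yaw is the yaw of everything on it. A steel post, 18 mm across and 173 mm high, stands at x 85, y 100 mm.
- outlet (a point): Middle of the underside of the fixed brass outlet head (40 mm across), 144 mm above the bench, over the run place: 12 mm above the cartridge's top, so it cannot be lifted out there. An aluminium arm (34 mm wide, 161 to 173 mm high) holds it from the post on its +x side. Axes as the dock.
- green_mark (a point): Green mark on the dock's front (-x) edge, 44 mm from the rail's middle, beside where the coupling's axis stands when the carriage is at the last hole (service). A red mark shows the same for the run hole, 130 mm towards +y, and a black one for the middle hole, 65 mm towards +y.
- carriage (a joint): Blue carriage (86 by 185 mm, top 50 mm above the bench) sliding along the rail; 0 = run place under the outlet head, grows in m as it slides towards the dock's -y; index holes at 0, 0.065 and 0.130 (green mark; the travel ends at 0.135). The pin has 2 mm of play in a hole. About 2 N of friction.
- plunger (a joint): Sprung index plunger on the carriage, m of lift: 0 = pin fully down in a hole, 0.012 = pin just clear above the rail, 0.020 = stop. Between holes a released pin rests on the rail at about 0.0115. The spring pulls down with 6 N at 0 and 10 N at 0.015.
- knob_grip (a point): Centre of the plunger's black knob, an upright cylinder 26 mm across and 24 mm high (12 mm above and below this point), moving with it: 78 mm above the bench when the pin is down. It stands 115 mm from the coupling's axis, towards the dock's -y. Below it is a 24 mm wide boss, 12 mm high on the carriage top. Axes as the dock.
- coupling (a point): Point on the upright coupling's axis, fixed on the carriage, 95 mm above the bench, level with the top of the sleeve's flange when the sleeve is up. Axes as the dock.
- sleeve (a joint): Sprung steel sleeve round the coupling, m of downward travel: 0 = up (cartridge locked), 0.014 = stop; spring 3 N at 0, 7 N at 0.013. Past about 0.009 the lock opens and the cartridge hops up 3 mm; the lock then rests on the nipple and keeps the sleeve down at about 0.008, even if let go, until the nipple is pulled past it; then the sleeve snaps back to 0.
- flange (a point): Middle of the top of the sleeve's flat flange, moving with it: a ring of 36 mm inner and 66 mm outer diameter, 7 mm thick. Fingertips astride the cartridge can press it down, then close on the cartridge. The brass socket inside is 29 mm across, its rim 7 mm below coupling.
- cartridge_used: Used cartridge, about 110 g: aluminium-ended cylinder with a pink middle, 32 mm across and 42 mm high (30 to 72 mm above the origin), on a brass nipple 19 mm across (0 to 30 mm; a 10 mm neck from 14 to 22 mm). Origin at the nipple's foot; z is its axis, up. In the coupling its origin is 35 mm below coupling; the foot must rise 28 mm to leave the socket.
- block_blue_well (a point): Centre of the floor of the well in the fixed blue block (80 by 80 by 30 mm, its sides along this point's x and y). The well is round, 24 mm across, 12 mm deep, with a 2 mm chamfer; its floor is 18 mm above the bench. A cartridge stands in it on its nipple, body 18 mm clear of the block's top.
- cartridge_fresh: Fresh cartridge, same as the used one but with a blue middle, standing in the well of a like green block. Leave it. Origin at its foot.
- vial_a: Bystander: clear vial with a red cap, 26 mm across, 48 mm high, origin at its foot.
- vial_b: Bystander: a second such vial.
- beaker: Bystander: clear beaker, 68 mm across, 85 mm high, origin at its foot.
- wrench: Bystander: steel wrench 150 mm long, lying.
- screwdriver: Bystander: yellow screwdriver 160 mm long, lying.
- solvent: Bystander: amber bottle 70 mm across, 150 mm high, origin at its foot.
Things that resemble listed ones, but are neither listed nor needed, are in the scene too. Several things look just like the part that bears block_blue_well: the one meant starts farthest from the robot's base.

How it is judged:
By the outcome, as a careful person would: the job done as asked, in the order asked, and still so for the second after the job is handed in, with the robot touching nothing.
It also fails if it takes over 58 s, if anything falls off the work surface, if the arm or the gripper's body presses on something with over 40 N, if the wrist force passes 120 N, or if a joint passes its speed limit or range.

### The arm

A 6-joint arm with a two-finger parallel gripper is mounted at the origin on the work surface. World frame = base frame: x ahead of the robot, y to its left, z up, the work surface at z = 0. Lengths are in m, angles in rad, forces in N, time in s.
With the tool pointing down it reaches from about 0.35 to 0.85 m from the base axis. Payload 8.1 kg.
Tool frame: the origin (TCP) lies at the very end of the fingers, on their centre line; the grasp point (between the pads) lies 19 mm behind it; z points along the fingers, y is the line along which they close (so a half turn about z gives the same grasp; the last joint's range is limited). The gripper opens to 93 mm and grips with 3 to 60 N. Pads are 15 mm wide; open, the fingers measure 128 mm over their backs; the gripper's body (75 mm by 188 mm) begins 65 mm behind the grasp point.
Start: joints at [-1.268, 0.13, 1.488, -0, 1.523, -0.085], TCP at [0.227, -0.555, 0.219] pointing down, gripper open.
Joint ranges: [-2.96, 2.96], [-0.89, 2.26], [0.02, 2.5], [-1.34, 4.48], [0, 2.73], [-2.66, 2.66]. Speed limits (rad/s): [2.39, 2.39, 2.79, 3.14, 3.14, 3.14].

### API

Orientations are given as a rotation vector (axis times angle).
In Python, from plant import monitor, eyes, ticket gives the robot as it stands.
- The arm moves only by the tool arm_command, never from a script. Its argument "deltas" is a list that holds one entry, the list of rows, each a list of 6 numbers: the shift along the world's x, y, z in cm, then the turn, a rotation vector about the world's x, y, z in degrees. In form: [[[tx, ty, tz, rx, ry, rz], ...]]. A call has 1 to 12 rows; each row shifts and turns the commanded pose from where the row before left it; what a row does not reach is not made up. A row lasts 1/12 s, in which the tool goes at most 41.7 mm and 7.16 degrees, less where a joint would pass 70% of its speed; a pose out of reach is approached as far as the arm can. A call is refused whole if a number of a shift passes 4.17 or a number of a turn 7.16, either way. A call with a gripper value outside its range is refused whole. "gripper" is the opening, from -1 (shut) to 1 (fully open), set as the call begins (left out, the last holds). The fingers move at their own pace and stop on an object; "squeeze" is the grip in N (left out, the last holds). Time passes only in rows, so rows that do not move let the fingers close. It gives the time, the measured TCP pose, the force, the opening and the grip force at its end, in the units of the state.
- monitor.read_state(): the state, without advancing time (a new reading comes with each control period).
- eyes.read_camera(name): name is "scene" or "side" or "wrist"; returns the picture (420x560x3 uint8, blue, green, red); there is no depth.
- eyes.camera_model(name): a dict with "fx", "fy", "cx", "cy" (pixels), "k1" (the pictures are not rectified: a ray, as slopes to the right and down, at radius r is drawn at 1 + k1 r^2 times it, then the intrinsics apply), "rvec" (rotation vector, rad) and "tvec" (3), from world to camera coordinates, as OpenCV has them. Camera axes: x right, y down, z forward; pixel columns grow to the right and rows downward; lengths in m; the calibration is good to about 2 mm. A picture is of the moment at which its call begins: read the wrist's pose just before it. camera_model takes no time and is no camera call; for the wrist camera it gives the pose at the moment of the call.
- ticket.close_job(): hands the job in; it is judged then, once.
The state is a dict: "t": time; "q": joint angles; "dq": joint speeds; "joint_torque": joint torques, N m; "tool_pos": TCP position; "orientation": TCP orientation; "force": force on the tool from outside, world axes, zero at the start; "wrist_torque": the same for the moment, N m; "opening": finger opening in m; "gripper_force": force on a finger pad.
Only numpy, scipy, OpenCV 4.12 (cv2) and the standard library are available. Lean on these libraries where they do the work, as an engineer would, in place of code of your own. Each camera call takes 0.05 s, during which the arm holds its last target. There are 200 camera calls.

## Working session

There is one attempt and no reset: what is moved stays moved. The work goes in short steps, Python scripts to look and compute and a tool call to move; the robot and the scene stay as the last step left them, time stands still between calls to the robot, and variables do not carry over. Pictures are saved under pics/ and viewed, at most 12 in all, crops included, and the job is handed in when it is done.

Besides the shell and the picture viewer there is one more tool, called after "Emit:" in YAML: its name, and indented under it one key for each argument. arm_command: Moves the arm, as the interface text tells. Its arguments: {"type":"object","properties":{"deltas":{"type":"array"},"gripper":{"type":"number"},"squeeze":{"type":"number"}},"required":["deltas"]}

```bash
ls; mkdir -p pics
python3 - <<'E'
from plant import monitor, eyes, ticket
import cv2
for n in ("scene","side"):
    im=eyes.read_camera(n); cv2.imwrite(f"pics/{n}0.png",im)
    cv2.imwrite(f"pics/{n}0b.png",cv2.resize(im,(800,600),interpolation=cv2.INTER_CUBIC))
    print(eyes.camera_model(n))
s=monitor.read_state();print(s['t'],s['tool_pos'],s['orientation'],s['opening'])
E
```

```text
pics
{'fx': 383.3163491520972, 'fy': 383.3163491520972, 'cx': 276.55133653422894, 'cy': 204.8681851404666, 'k1': -0.03372581130519508, 'rvec': array([ 1.54309209,  1.77375061, -0.95188406]), 'tvec': array([ 0.0077954 , -0.19886558,  1.38876266])}
{'fx': 410.1962239796568, 'fy': 410.1962239796568, 'cx': 274.49072888110413, 'cy': 201.51184418079248, 'k1': 0.025547941322285134, 'rvec': array([ 0.37287689, -2.8704744 ,  1.02028068]), 'tvec': array([0.50501129, 0.13119099, 1.18521806])}
0.1 [ 0.22675573 -0.55494542  0.21768811] [-3.08109178e+00 -6.05001769e-01  2.69979660e-04] 0.09308302753205866
```

View pics/scene0b.png

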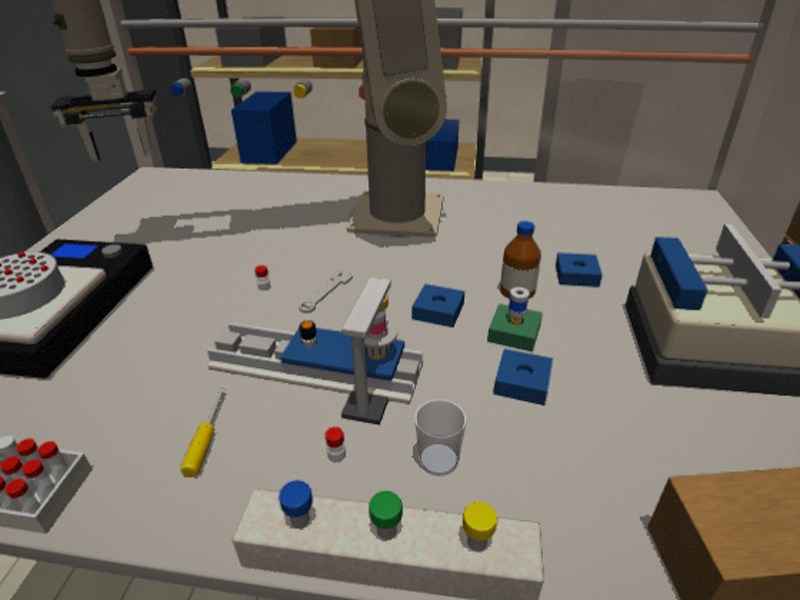

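View pics/side0b.png

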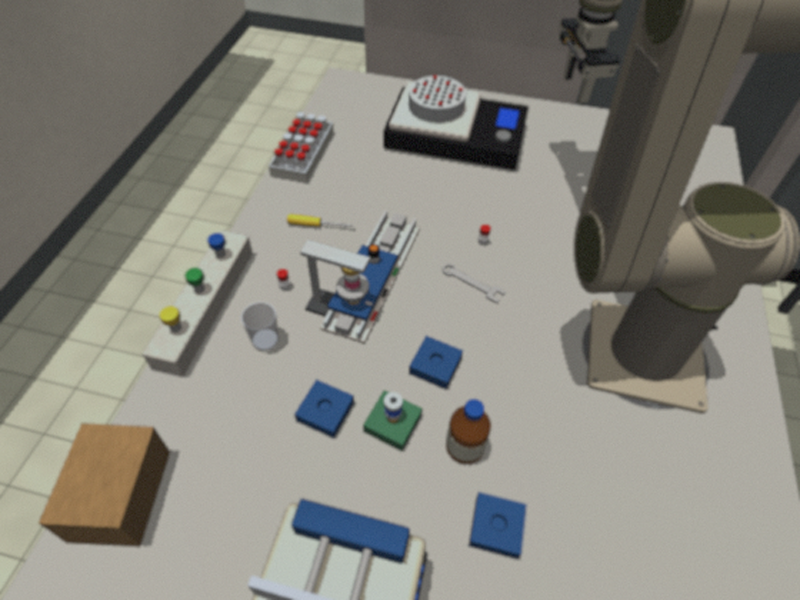

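Run:
```python
import cv2
im=cv2.imread("pics/scene0.png"); c=im[195:295,140:300]; cv2.imwrite("pics/c1.png",cv2.resize(c,(800,500),interpolation=cv2.INTER_CUBIC))
im=cv2.imread("pics/side0.png"); c=im[140:310,190:370]; cv2.imwrite("pics/c2.png",cv2.resize(c,None,fx=3.5,fy=3.5,interpolation=cv2.INTER_CUBIC))
```

```text
(no output)
```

View pics/c1.png

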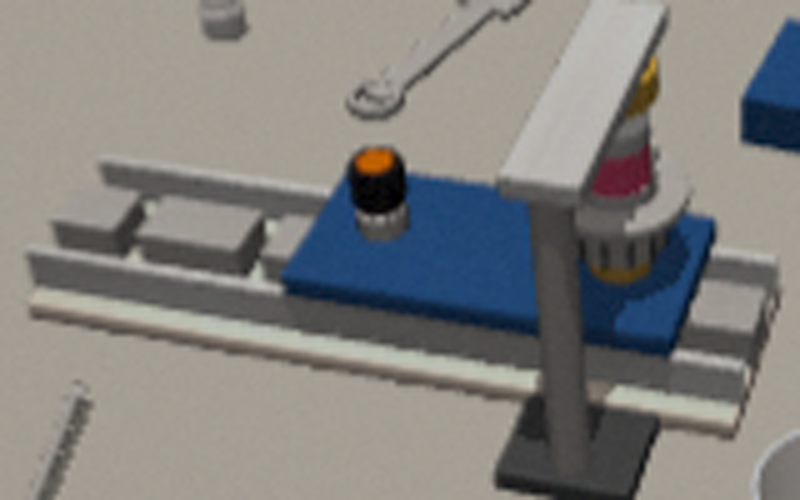

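View pics/c2.png

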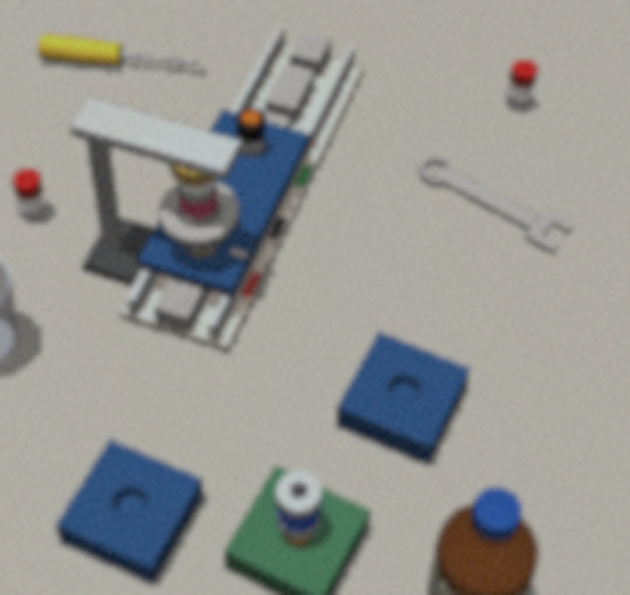

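```bash
cat > h.py <<'E'
import numpy as np, cv2
from plant import monitor, eyes, ticket
from scipy.optimize import least_squares
def proj(m,P):
    P=np.atleast_2d(P).astype(float); R=cv2.Rodrigues(np.array(m['rvec']))[0]
    c=P@R.T+m['tvec']; s=c[:,:2]/c[:,2:]; s=s*(1+m['k1']*(s**2).sum(1,keepdims=True))
    return s*[m['fx'],m['fy']]+[m['cx'],m['cy']]
def ray_z(m,uv,z):
    "world xy at height z for pixel"
    d=lambda p: (proj(m,[p[0],p[1],z])[0]-uv)
    return least_squares(d,[0.55,0]).x
def dock2w(p,L):
    L=np.atleast_2d(L); c,s=np.cos(p[2]),np.sin(p[2])
    return np.c_[p[0]+c*L[:,0]-s*L[:,1],p[1]+s*L[:,0]+c*L[:,1],L[:,2]]
E
python3 - <<'E'
from h import *
ms,md=eyes.camera_model('scene'),eyes.camera_model('side')
S=lambda u,v:(140+u/5,195+v/5); D=lambda u,v:(190+u/3.5,140+v/3.5)
ob=[(md,D(303,174),(-.05,-.03,.008)),(md,D(277,228),(-.05,.035,.008)),(md,D(252,284),(-.05,.1,.008)),
(md,D(250,120),(0,-.015,.09)),(ms,S(376,162),(0,-.015,.09)),
(md,D(228,350),(-.05,.165,0)),(md,D(122,315),(.05,.165,0)),
(ms,S(733,437),(.05,.165,0)),(ms,S(35,318),(.05,-.185,0)),(md,D(200,210),(0,.1,.095))]
def f(p): return np.concatenate([proj(m,dock2w(p,L))[0]-uv for m,uv,L in ob])
r=least_squares(f,[.55,-.1,0],loss='soft_l1');print(r.x,np.degrees(r.x[2]));print(f(r.x).reshape(-1,2).round(1))
for uv in [(130,503),(403,385)]: print('well',ray_z(md,D(*uv),.03))
for uv in [(110,442),(202,487),(152,570),(62,525)]: print('corner',ray_z(md,D(*uv),.03))
for uv in [(523,371),(439,300),(578,265)]: print('scene well',ray_z(ms,np.array(uv)*.7,.03))
print('knob',dock2w(r.x,[0,-.015,.078]),'coupling',dock2w(r.x,[0,.1,.095]))
E
```

```text
[ 0.58220776 -0.04604871 -0.09473794] -5.4280843540125066
[[ 1.2  0.9]
 [ 1.5  0.5]
 [ 1.1  0.4]
 [-0.4 -2.3]
 [-0.1 -1. ]
 [-0.   0.1]
 [-1.3  0.3]
 [ 0.9  0.6]
 [-1.3  0.3]
 [-0.7 -1.5]]
well [0.57403432 0.29089009]
well [0.39881285 0.13731561]
corner [0.60545776 0.24575947]
corner [0.52621094 0.2644635 ]
corner [0.54157271 0.33743716]
corner [0.61647644 0.32062187]
scene well [0.58276732 0.28352416]
scene well [0.405669   0.13639794]
scene well [0.24714043 0.40834222]
knob [[ 0.58078882 -0.06098145  0.078     ]] coupling [[0.59166739 0.05350286 0.095     ]]
```

Emit:
arm_command:
  deltas:
    - [[2.33, 3.29, 0.2, 0, 0, 4.16], [2.33, 3.29, 0.2, 0, 0, 4.16], [2.33, 3.29, 0.2, 0, 0, 4.16], [2.33, 3.29, 0.2, 0, 0, 4.16], [2.33, 3.29, 0.2, 0, 0, 4.16], [2.33, 3.29, 0.2, 0, 0, 4.16], [2.33, 3.29, 0.2, 0, 0, 4.16], [2.33, 3.29, 0.2, 0, 0, 4.16], [2.33, 3.29, 0.2, 0, 0, 4.16], [2.33, 3.29, 0.2, 0, 0, 4.16], [2.33, 3.29, 0.2, 0, 0, 4.16], [2.33, 3.29, 0.2, 0, 0, 4.16]]

```text
t: 1.1
tool_pos: [0.5071, -0.1587, 0.2425]
orientation: [-2.536, -1.854, 0.0]
force: [0.1, -0.0, -1.0]
opening: 0.0932
gripper_force: 0.0
```

Emit:
arm_command:
  deltas:
    - [[2.33, 3.29, 0.2, 0, 0, 4.16], [2.33, 3.29, 0.2, 0, 0, 4.16], [2.33, 3.29, 0.2, 0, 0, 4.16], [0, 0, 0, 0, 0, 0], [0, 0, 0, 0, 0, 0], [0, 0, 0, 0, 0, 0]]

```text
t: 1.6
tool_pos: [0.576, -0.062, 0.248]
orientation: [-2.323, -2.114, 0.002]
force: [0.5, -0.1, -0.3]
opening: 0.093
gripper_force: 0.0
```

Run:
```python
from h import *
import json
s=monitor.read_state();m=eyes.camera_model('wrist');im=eyes.read_camera('wrist')
cv2.imwrite('pics/w1.png',im);cv2.imwrite('pics/w1b.png',cv2.resize(im,(800,600),interpolation=cv2.INTER_CUBIC))
json.dump({k:np.asarray(v).tolist() for k,v in m.items()},open('w1.json','w'))
R=cv2.Rodrigues(m['rvec'])[0]; print('campos',-R.T@m['tvec'],m['fx'],R[2]); print(s['t'],s['tool_pos'],s['orientation'],s['q'])
p=[0.58220776,-0.04604871,-0.09473794]
print(proj(m,dock2w(p,[[0,-.015,.09],[0,.1,.095],[-.05,-.03,.012],[.05,.165,0]]))/.7)
```

```text
campos [0.58259855 0.00849693 0.41384789] 371.91225113804103 [-0.02320454 -0.25737315 -0.96603344]
1.6 [ 0.57598824 -0.0619754   0.24796013] [-2.32258783e+00 -2.11432744e+00  1.92567660e-03] [-1.95334844e-01  6.53515057e-02  1.50435230e+00 -5.30783895e-04
  1.57323313e+00 -1.01528422e-01]
[[395.76544057 259.74102658]
 [397.09165033  58.59859082]
 [329.46249323 257.43912168]
 [467.75145809 -22.12894298]]
```

View pics/w1b.png

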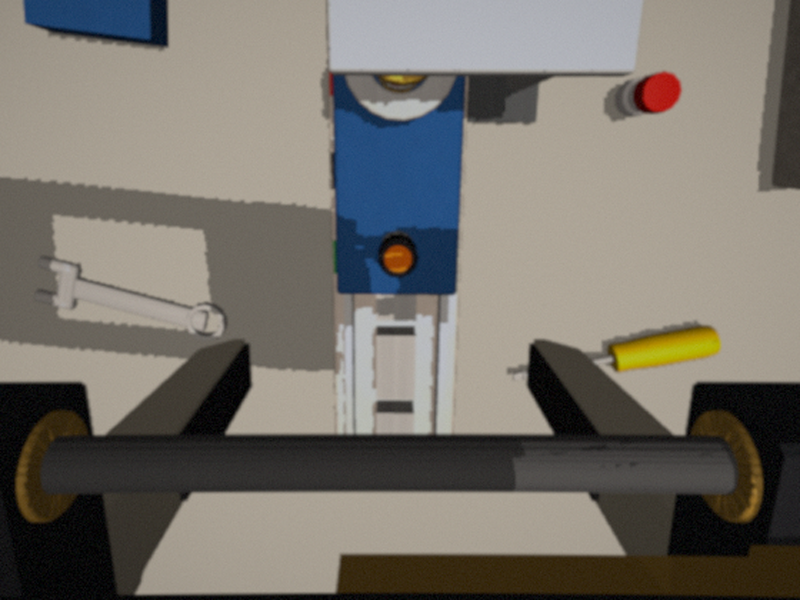

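Run:
```python
from h import *
import json
m=json.load(open('w1.json'))
g=lambda u,v,z: ray_z(m,np.array([u,v])*.7,z)
print('knob',g(398,259,.09),g(397.5,256.5,.09))
a=[g(333,75,.05),g(338,292,.05),g(466,75,.05),g(457,292,.05)]
for i,j in ((0,1),(2,3)):
    d=a[i]-a[j]; print(a[i],a[j],'yaw',np.degrees(np.arctan2(-d[0],d[1])))
print('far edge mid',(a[1]+a[3])/2, 'width',np.linalg.norm(a[1]-a[3]),np.linalg.norm(a[0]-a[2]))
print('green',g(336,255,.012))
print('flange low edge',g(401,121,.095))
```

```text
knob [ 0.58221527 -0.06064111] [ 0.58204518 -0.05903229]
[0.55137246 0.05399434] [ 0.53760705 -0.08908906] yaw -5.49525831938789
[0.63587007 0.04612861] [ 0.62180715 -0.09691695] yaw -5.614749269239054
far edge mid [ 0.5797071  -0.09300301] width 0.08456318940979693 0.08486292000759221
green [ 0.53483819 -0.06974519]
flange low edge [0.59099801 0.02052569]
```

Emit:
arm_command:
  deltas:
    - [[0.6, 0.2, -3.6, 0, 0, 0], [0, 0, -3.6, 0, 0, 0], [0, 0, -3.6, 0, 0, 0], [0, 0, -3.6, 0, 0, 0], [0, 0, -2.6, 0, 0, 0], [0, 0, -1.0, 0, 0, 0], [0, 0, 0, 0, 0, 0], [0, 0, 0, 0, 0, 0]]

```text
t: 2.32
tool_pos: [0.5825, -0.061, 0.0696]
orientation: [2.325, 2.113, 0.0]
force: [0.7, -1.2, 0.3]
opening: 0.0928
gripper_force: 0.0
```

Emit:
arm_command:
  deltas:
    - [[0, 0, 0, 0, 0, 0], [0, 0, 0, 0, 0, 0], [0, 0, 0, 0, 0, 0], [0, 0, 0, 0, 0, 0], [0, 0, 0, 0, 0, 0], [0, 0, 0, 0, 0, 0], [0, 0, 0, 0, 0, 0], [0, 0, 0, 0, 0, 0]]
  gripper: -0.8
  squeeze: 35

```text
t: 2.98
tool_pos: [0.5824, -0.0599, 0.0686]
orientation: [-2.323, -2.115, 0.0]
force: [0.2, 0.6, 0.7]
opening: 0.0442
gripper_force: 0.0
```

Emit:
arm_command:
  deltas:
    - [[0, 0, 0, 0, 0, 0], [0, 0, 0, 0, 0, 0], [0, 0, 0, 0, 0, 0], [0, 0, 0, 0, 0, 0], [0, 0, 0, 0, 0, 0], [0, 0, 0, 0, 0, 0]]

```text
t: 3.48
tool_pos: [0.5816, -0.0599, 0.0685]
orientation: [-2.322, -2.114, 0.002]
force: [-4.7, 0.2, 3.7]
opening: 0.0253
gripper_force: 35.0
```

Emit:
arm_command:
  deltas:
    - [[0, 0, 0.4, 0, 0, 0], [0, 0, 0.4, 0, 0, 0], [0, 0, 0.4, 0, 0, 0], [0, 0, 0.4, 0, 0, 0], [0, 0, 0, 0, 0, 0], [0, 0, 0, 0, 0, 0], [0, 0, 0, 0, 0, 0]]

```text
t: 4.07
tool_pos: [0.5816, -0.0598, 0.0838]
orientation: [-2.322, -2.114, 0.002]
force: [-2.8, -0.6, -10.7]
opening: 0.0256
gripper_force: 35.0
```

Emit:
arm_command:
  deltas:
    - [[-0.12, -1.25, 0, 0, 0, 0], [-0.12, -1.25, 0, 0, 0, 0], [-0.12, -1.25, 0, 0, 0, 0], [-0.12, -1.25, 0, 0, 0, 0], [-0.12, -1.25, 0, 0, 0, 0], [-0.12, -1.25, 0, 0, 0, 0], [-0.12, -1.25, 0, 0, 0, 0], [-0.12, -1.25, 0, 0, 0, 0], [-0.12, -1.25, 0, 0, 0, 0], [-0.12, -1.25, 0, 0, 0, 0], [0, 0, 0, 0, 0, 0], [0, 0, 0, 0, 0, 0]]

```text
t: 5.07
tool_pos: [0.5688, -0.1865, 0.0837]
orientation: [-2.324, -2.112, 0.004]
force: [-5.5, -1.1, -10.4]
opening: 0.025
gripper_force: 35.0
```

Emit:
arm_command:
  deltas:
    - [[-0.05, -0.15, 0, 0, 0, 0], [-0.03, -0.1, 0, 0, 0, 0], [0, 0, 0, 0, 0, 0], [0, 0, -0.3, 0, 0, 0], [0, 0, -0.3, 0, 0, 0], [0, 0, 0, 0, 0, 0], [0, 0, 0, 0, 0, 0]]

```text
t: 5.65
tool_pos: [0.5687, -0.1876, 0.0782]
orientation: [-2.322, -2.114, 0.002]
force: [-6.8, 0.3, -8.6]
opening: 0.0256
gripper_force: 35.0
```

Emit:
arm_command:
  deltas:
    - [[0, -0.05, -0.3, 0, 0, 0], [0, 0, -0.3, 0, 0, 0], [0, 0, -0.2, 0, 0, 0], [0, 0, -0.1, 0, 0, 0], [0, 0, 0, 0, 0, 0], [0, 0, 0, 0, 0, 0]]

```text
t: 6.15
tool_pos: [0.5686, -0.1878, 0.0694]
orientation: [-2.322, -2.114, 0.002]
force: [-7.6, 2.4, -7.3]
opening: 0.0256
gripper_force: 35.0
```

Emit:
arm_command:
  deltas:
    - [[0, 0, 0, 0, 0, 0], [0, 0, 0, 0, 0, 0], [0, 0, 0, 0, 0, 0], [0, 0, 0, 0, 0, 0], [0, 0, 0, 0, 0, 0], [0, 0, 0, 0, 0, 0], [0, 0, 0, 0, 0, 0]]
  gripper: 1

```text
t: 6.73
tool_pos: [0.57, -0.1881, 0.0701]
orientation: [2.323, 2.114, 0.001]
force: [0.9, -0.3, -0.2]
opening: 0.0666
gripper_force: 0.0
```

Emit:
arm_command:
  deltas:
    - [[0, 0, 3.0, 0, 0, 0], [0, 0, 3.6, 0, 0, 0], [0, 0, 3.6, 0, 0, 0], [0, 0, 3.6, 0, 0, 0], [0, 0, 3.6, 0, 0, 0], [0.3, 2.9, 0.6, 0, 0, 0], [0.3, 2.9, 0, 0, 0, 0], [0.3, 2.9, 0, 0, 0, 0], [0.3, 2.7, 0, 0, 0, 0], [0, 0, 0, 0, 0, 0], [0, 0, 0, 0, 0, 0], [0, 0, 0, 0, 0, 0]]

```text
t: 7.73
tool_pos: [0.5816, -0.0743, 0.2496]
orientation: [2.323, 2.115, -0.001]
force: [-0.4, 0.2, -1.1]
opening: 0.0931
gripper_force: 0.0
```

Run:
```python
from h import *
import json
s=monitor.read_state();m=eyes.camera_model('wrist');im=eyes.read_camera('wrist')
cv2.imwrite('pics/w2.png',im);cv2.imwrite('pics/w2b.png',cv2.resize(im,(800,600),interpolation=cv2.INTER_CUBIC))
json.dump({k:np.asarray(v).tolist() for k,v in m.items()},open('w2.json','w'))
print(s['t'],s['tool_pos'],s['orientation'])
print(proj(m,[[.5805,-.074,.095],[.5805,-.074,.132],[.5695,-.1885,.09]])/.7)
```

```text
7.7333 [ 0.58158697 -0.07425504  0.24960338] [ 2.32252524e+00  2.11507870e+00 -6.34247556e-04]
[[386.04976113 262.91798946]
 [385.86651839 277.42202155]
 [385.65701892 426.4209153 ]]
```

View pics/w2b.png

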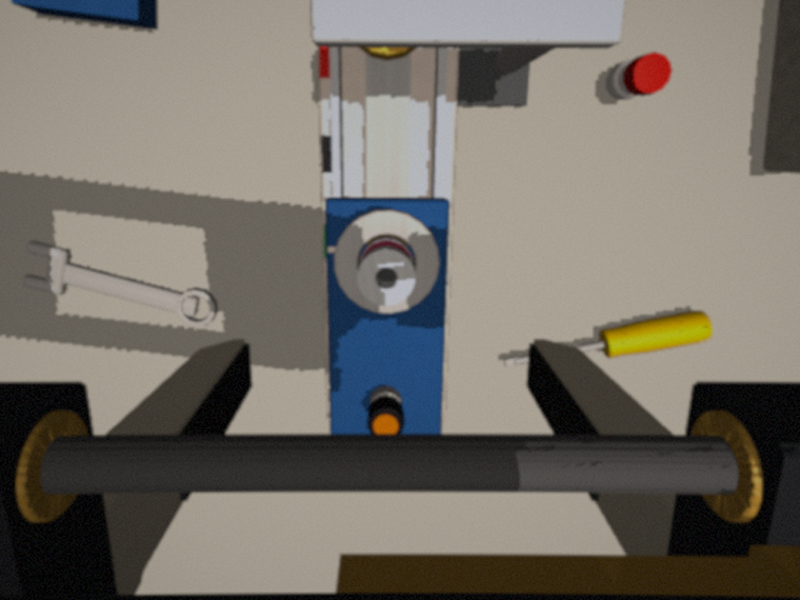

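Emit:
arm_command:
  deltas:
    - [[-0.11, 0.02, 0, 0, 0, 0], [0, 0, -3, 0, 0, 0], [0, 0, -3, 0, 0, 0], [0, 0, -3, 0, 0, 0], [0, 0, -3, 0, 0, 0], [0, 0, -2, 0, 0, 0], [0, 0, -0.7, 0, 0, 0], [0, 0, 0, 0, 0, 0], [0, 0, 0, 0, 0, 0], [0, 0, 0, 0, 0, 0]]
  gripper: -0.01

```text
t: 8.62
tool_pos: [0.5819, -0.0744, 0.1049]
orientation: [2.322, 2.112, 0.003]
force: [1.2, -0.0, 0.4]
opening: 0.0461
gripper_force: 0.0
```

Emit:
arm_command:
  deltas:
    - [[0, 0, -0.4, 0, 0, 0], [0, 0, -0.4, 0, 0, 0], [0, 0, -0.3, 0, 0, 0], [0, 0, -0.3, 0, 0, 0], [0, 0, 0, 0, 0, 0], [0, 0, 0, 0, 0, 0], [0, 0, 0, 0, 0, 0], [0, 0, 0, 0, 0, 0]]

```text
t: 9.28
tool_pos: [0.5812, -0.0739, 0.0893]
orientation: [2.322, 2.114, 0.001]
force: [3.5, -0.7, 4.7]
opening: 0.0459
gripper_force: 2.1
```

Emit:
arm_command:
  deltas:
    - [[0, 0, -0.3, 0, 0, 0], [0, 0, -0.3, 0, 0, 0], [0, 0, 0, 0, 0, 0], [0, 0, 0, 0, 0, 0], [0, 0, 0, 0, 0, 0]]

```text
t: 9.7
tool_pos: [0.581, -0.0739, 0.0833]
orientation: [2.323, 2.114, 0.001]
force: [2.8, -0.5, 5.9]
opening: 0.0459
gripper_force: 3.0
```

Emit:
arm_command:
  deltas:
    - [[0, 0, 0, 0, 0, 0], [0, 0, 0, 0, 0, 0], [0, 0, 0, 0, 0, 0], [0, 0, 0, 0, 0, 0], [0, 0, 0, 0, 0, 0], [0, 0, 0, 0, 0, 0]]
  gripper: -0.7
  squeeze: 30

```text
t: 10.2
tool_pos: [0.5805, -0.0737, 0.083]
orientation: [-2.323, -2.115, 0.0]
force: [0.9, -0.5, 5.2]
opening: 0.031
gripper_force: 30.8
```

Emit:
arm_command:
  deltas:
    - [[0, 0, 0.2, 0, 0, 0], [0, 0, 0.4, 0, 0, 0], [0, 0, 0.4, 0, 0, 0], [0, 0, 0.5, 0, 0, 0], [0, 0, 0.5, 0, 0, 0], [0, 0, 0, 0, 0, 0]]

```text
t: 10.7
tool_pos: [0.5803, -0.0737, 0.1035]
orientation: [-2.323, -2.114, 0.0]
force: [-0.1, 0.2, -1.2]
opening: 0.0316
gripper_force: 30.0
```

Emit:
arm_command:
  deltas:
    - [[0, 0, 0.8, 0, 0, 0], [0, 0, 1.5, 0, 0, 0], [0, 0, 3, 0, 0, 0], [0, 0, 3.5, 0, 0, 0], [0, 0, 3.5, 0, 0, 0], [0, 0, 2.5, 0, 0, 0], [0, 0, 1, 0, 0, 0], [0, 0, 0, 0, 0, 0], [0, 0, 0, 0, 0, 0]]

```text
t: 11.45
tool_pos: [0.5802, -0.0737, 0.2598]
orientation: [-2.323, -2.114, 0.001]
force: [0.1, -0.1, -1.1]
opening: 0.0318
gripper_force: 30.0
```

Run:
```python
from h import *
im=[]
for n,b in (('side',(130,330,180,380)),('scene',(190,290,140,300))):
    i=eyes.read_camera(n)
    y0,y1,x0,x1=b; im.append(cv2.resize(i[y0:y1,x0:x1],None,fx=2.5,fy=2.5,interpolation=cv2.INTER_CUBIC))
im[1]=cv2.copyMakeBorder(im[1],0,500-im[1].shape[0],0,0,cv2.BORDER_CONSTANT)
o=np.hstack(im);print(o.shape)
cv2.imwrite('pics/chk.png',cv2.resize(o,(800,int(o.shape[0]*800/o.shape[1]))))
s=monitor.read_state();print(s['t'],s['tool_pos'],s['opening'],s['force'])
```

```text
(500, 900, 3)
11.55 [ 0.57922836 -0.07349612  0.257643  ] 0.0318803283501616 [-0.30055672 -0.10990762 -1.14449413]
```

View pics/chk.png

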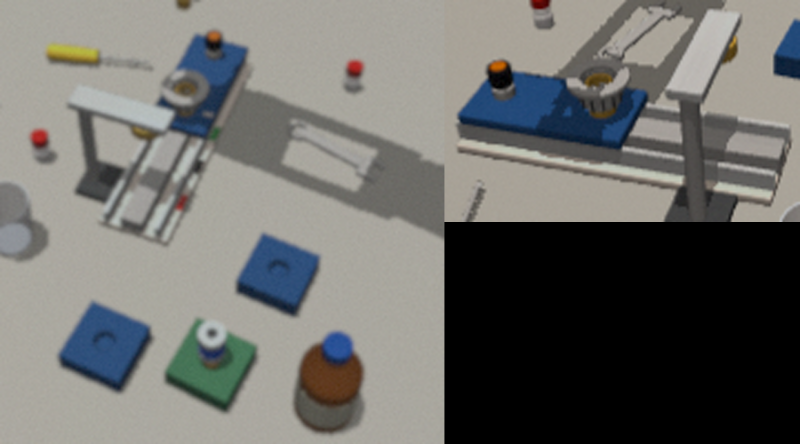

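The cartridge is out, the sleeve is back up, the knob is down, and the carriage sits beside the green mark. The target block's well is at roughly (105, 342) in the left half.

Emit:
arm_command:
  deltas:
    - [[0, 2, 0, 0, 0, 0], [0, 3.3, 0, 0, 0, 0], [0, 3.8, 0, 0, 0, 0], [0, 3.8, 0, 0, 0, 0], [0, 3.8, 0, 0, 0, 0], [0, 3.8, 0, 0, 0, 0], [0, 3.8, 0, 0, 0, 0], [0, 3.8, 0, 0, 0, 0], [0, 3.8, 0, 0, 0, 0], [0, 2.7, 0, 0, 0, 0], [0, 1.2, 0, 0, 0, 0], [0, 0, 0, 0, 0, 0]]

```text
t: 12.55
tool_pos: [0.5788, 0.2867, 0.2576]
orientation: [-2.318, -2.117, 0.006]
force: [0.6, -0.6, -1.7]
opening: 0.0315
gripper_force: 30.0
```

Emit:
arm_command:
  deltas:
    - [[0, 0, 0, 0, 0, 0], [0, 0, 0, 0, 0, 0], [0, 0, 0, 0, 0, 0], [0, 0, 0, 0, 0, 0]]

```text
t: 12.88
tool_pos: [0.5809, 0.2828, 0.2606]
orientation: [2.325, 2.112, -0.0]
force: [0.2, 0.2, -0.6]
opening: 0.0316
gripper_force: 30.0
```

Run:
```python
from h import *
import json
s=monitor.read_state();m=eyes.camera_model('wrist');im=eyes.read_camera('wrist')
cv2.imwrite('pics/w3.png',im);cv2.imwrite('pics/w3b.png',cv2.resize(im,(800,600),interpolation=cv2.INTER_CUBIC))
json.dump({k:np.asarray(v).tolist() for k,v in m.items()},open('w3.json','w'))
print(s['t'],s['tool_pos'],s['orientation'],s['opening'])
print(proj(m,[[.577,.288,.03]])/.7)
```

```text
12.8833 [0.58085299 0.28275834 0.26060664] [ 2.32511987e+00  2.11244973e+00 -3.12472086e-04] 0.03155260088503149
[[382.08395231 235.08877765]]
```

View pics/w3b.png

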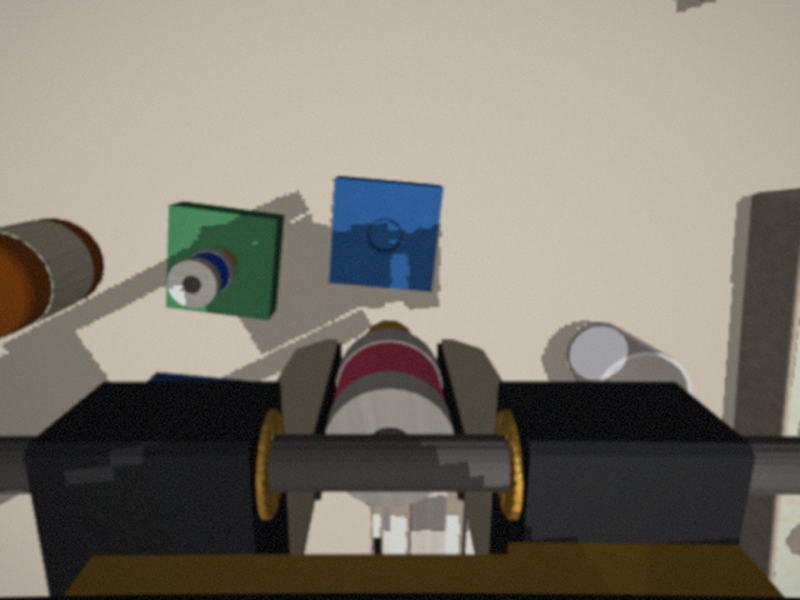

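Run:
```python
from h import *
import json
m=json.load(open('w3.json')); im=cv2.imread('pics/w3.png')
g=lambda u,v,z: ray_z(m,np.array([u,v])*.7,z)
print('well',g(385,234.5,.03))
c=[g(*p,.03) for p in ((337,181),(441,187),(433,290.5),(330,283))]
print(np.array(c),np.mean(c,0)); print(np.linalg.norm(c[0]-c[1]),np.linalg.norm(c[1]-c[2]))
print('fresh',g(192,285,.09))
cv2.imwrite('pics/c3.png',cv2.resize(im[115:215,220:320],(700,600),interpolation=cv2.INTER_CUBIC))
```

```text
well [0.57922824 0.2882371 ]
[[0.54802541 0.33087273]
 [0.62358478 0.31935755]
 [0.61201139 0.24120282]
 [0.53340755 0.25471782]] [0.57925728 0.28653773]
0.07643178971821034 0.07900699558012687
fresh [0.45194558 0.2768018 ]
```

View pics/c3.png

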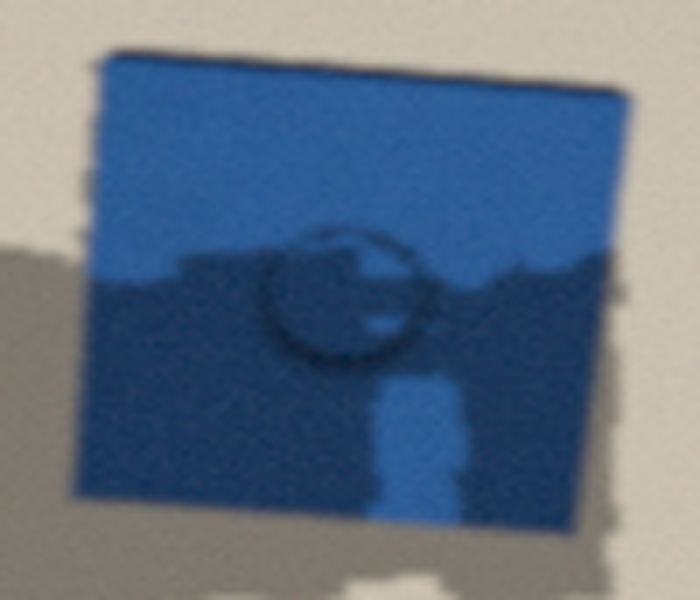

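Emit:
arm_command:
  deltas:
    - [[-0.12, 0.3, -2, 0, 0, 0], [0, 0, -3.5, 0, 0, 0], [0, 0, -3.5, 0, 0, 0], [0, 0, -3.5, 0, 0, 0], [0, 0, -3.5, 0, 0, 0], [0, 0, -2.5, 0, 0, 0], [0, 0, -1, 0, 0, 0], [0, 0, 0, 0, 0, 0], [0, 0, 0, 0, 0, 0], [0, 0, 0, 0, 0, 0], [0, 0, 0, 0, 0, 0], [0, 0, 0, 0, 0, 0]]

```text
t: 13.93
tool_pos: [0.5809, 0.2879, 0.0682]
orientation: [2.322, 2.114, 0.006]
force: [-0.5, 0.4, -1.6]
opening: 0.0313
gripper_force: 30.0
```

Emit:
arm_command:
  deltas:
    - [[0, 0, -0.5, 0, 0, 0], [0, 0, -0.3, 0, 0, 0], [0, 0, 0, 0, 0, 0], [0, 0, 0, 0, 0, 0], [0, 0, 0, 0, 0, 0]]

```text
t: 14.35
tool_pos: [0.5791, 0.2872, 0.0574]
orientation: [-2.323, -2.115, 0.001]
force: [-0.4, -0.3, -0.4]
opening: 0.0317
gripper_force: 30.0
```

Run:
```python
from h import *
im=[]
s=monitor.read_state();print(s['t'],s['tool_pos'],s['orientation'])
for n in ('side','scene'):
    m=eyes.camera_model(n);i=eyes.read_camera(n)
    u=proj(m,[.579,.2873,.04])[0];x,y=u.astype(int)
    im.append(cv2.resize(i[y-40:y+30,x-40:x+40],(400,350),interpolation=cv2.INTER_CUBIC))
    print(n,x-40,y-40,proj(m,[[.579,.2873,.03],[.579,.2873,.08]])-[x-40,y-40])
    s=monitor.read_state();print(s['t'],s['tool_pos'])
cv2.imwrite('pics/c4.png',np.hstack(im))
```

```text
14.35 [0.5791471  0.28721359 0.05743086] [-2.32314978e+00 -2.11460262e+00  6.44134886e-04]
side 185 240 [[40.77710415 42.0700429 ]
 [39.21362023 32.56419806]]
14.4 [0.57927919 0.28726285 0.05757425]
scene 328 215 [[39.73148603 43.71143653]
 [42.42798268 26.65620479]]
14.45 [0.57930767 0.28728933 0.05764024]
```

View pics/c4.png

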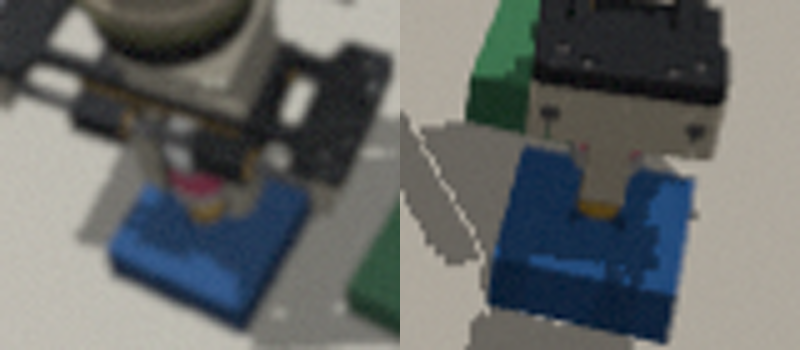

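The nipple hangs centred over the target block. Next I lower it gently and watch the force.

Emit:
arm_command:
  deltas:
    - [[0, 0, -0.4, 0, 0, 0], [0, 0, -0.3, 0, 0, 0], [0, 0, -0.2, 0, 0, 0], [0, 0, -0.2, 0, 0, 0], [0, 0, 0, 0, 0, 0], [0, 0, 0, 0, 0, 0], [0, 0, 0, 0, 0, 0]]

```text
t: 15.03
tool_pos: [0.5794, 0.2873, 0.0467]
orientation: [2.323, 2.115, 0.0]
force: [-0.3, 0.8, -1.3]
opening: 0.0312
gripper_force: 30.0
```

Inside the well without contact; continue to the floor.

Emit:
arm_command:
  deltas:
    - [[0, 0, -0.3, 0, 0, 0], [0, 0, -0.2, 0, 0, 0], [0, 0, -0.15, 0, 0, 0], [0, 0, 0, 0, 0, 0], [0, 0, 0, 0, 0, 0], [0, 0, 0, 0, 0, 0]]

```text
t: 15.53
tool_pos: [0.5793, 0.2873, 0.0402]
orientation: [-2.323, -2.115, -0.0]
force: [0.3, -0.5, -1.3]
opening: 0.0314
gripper_force: 30.0
```

Emit:
arm_command:
  deltas:
    - [[0, 0, -0.1, 0, 0, 0], [0, 0, -0.1, 0, 0, 0], [0, 0, 0, 0, 0, 0], [0, 0, 0, 0, 0, 0], [0, 0, 0, 0, 0, 0]]

```text
t: 15.95
tool_pos: [0.5793, 0.2872, 0.0381]
orientation: [-2.323, -2.115, 0.0]
force: [-1.1, 1.9, -1.5]
opening: 0.0312
gripper_force: 30.0
```

Emit:
arm_command:
  deltas:
    - [[0, 0, -0.06, 0, 0, 0], [0, 0, 0, 0, 0, 0], [0, 0, 0, 0, 0, 0], [0, 0, 0, 0, 0, 0]]

```text
t: 16.28
tool_pos: [0.5794, 0.2873, 0.038]
orientation: [2.323, 2.115, 0.0]
force: [-2.5, -1.6, 5.0]
opening: 0.0317
gripper_force: 30.0
```

Floor contact reached. Next I release, opening only partway because the fresh cartridge is nearby.

Emit:
arm_command:
  deltas:
    - [[0, 0, 0.03, 0, 0, 0], [0, 0, 0, 0, 0, 0], [0, 0, 0, 0, 0, 0], [0, 0, 0, 0, 0, 0], [0, 0, 0, 0, 0, 0], [0, 0, 0, 0, 0, 0]]
  gripper: 0.2

```text
t: 16.78
tool_pos: [0.5793, 0.2872, 0.0377]
orientation: [-2.323, -2.115, 0.0]
force: [-0.2, -0.4, -0.0]
opening: 0.0553
gripper_force: 0.0
```

Emit:
arm_command:
  deltas:
    - [[0, 0, 1, 0, 0, 0], [0, 0, 2.5, 0, 0, 0], [0, 0, 3.5, 0, 0, 0], [0, 0, 3.5, 0, 0, 0], [0, 0, 3.5, 0, 0, 0], [0, 0, 3.5, 0, 0, 0], [0, 0, 3.5, 0, 0, 0], [0, 0, 2, 0, 0, 0], [-2, -2, 0, 0, 0, 0], [-2, -2, 0, 0, 0, 0], [0, 0, 0, 0, 0, 0], [0, 0, 0, 0, 0, 0]]

```text
t: 17.78
tool_pos: [0.5387, 0.2466, 0.2688]
orientation: [2.324, 2.114, 0.001]
force: [0.1, 0.7, -0.2]
opening: 0.0558
gripper_force: 0.0
```

Run:
```python
from h import *
a=eyes.read_camera('side')[130:310,190:370]; b=eyes.read_camera('scene')[180:300,140:400]
s=monitor.read_state();print(s['t'],s['tool_pos'],s['opening'],s['force'])
a=cv2.resize(a,(400,400),interpolation=cv2.INTER_CUBIC);b=cv2.resize(b,(400,185),interpolation=cv2.INTER_CUBIC)
b=cv2.copyMakeBorder(b,0,215,0,0,cv2.BORDER_CONSTANT); cv2.imwrite('pics/end.png',np.hstack([a,b]))
```

```text
17.8833 [0.53973552 0.24752769 0.26873861] 0.05583966634545355 [-0.02892498 -0.94353194 -0.2442183 ]
```

View pics/end.png

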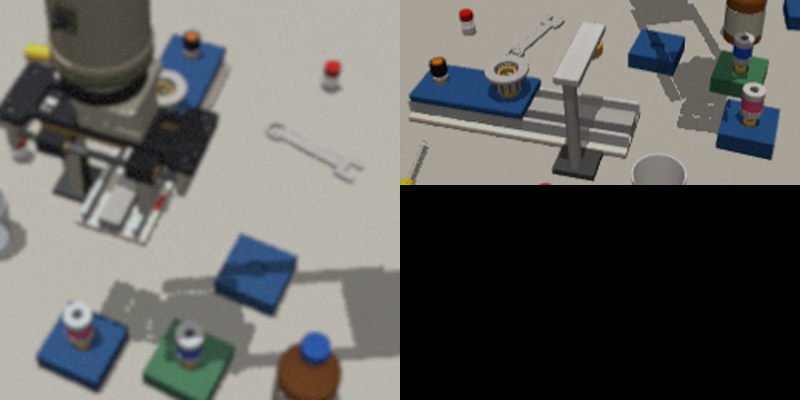

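The pink cartridge stands upright in the far blue block (scene view, around (752, 105)). The carriage is pinned at the green mark, the sleeve is up and the fresh cartridge hasn't moved.

```bash
python3 -c "
from plant import ticket
print(ticket.close_job())"
```

```text
the job is handed in; nothing more can be done
None
```

The job is handed in after about 18 s of the 58 s allowed: the carriage is pinned at the green mark, the sleeve has snapped back up, and the used cartridge stands upright in the farthest blue block's well; the verdict was not shown.

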